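Slide the lacquered shogi piece round the drying track

TASK

In this shogi-piece workshop the piece with the fresh red lacquer, on its round pedestal, has to go to its drying spot: slide its pedestal along its guide track, round the curved corner and on over the green spot until it is fully home against the brass stop, keeping it down in the track all the way. Leave the pedestal with the pale piece where it stands in the other track.

Things in the scene. Friction and masses are not known exactly. Their poses are not given: they have to be found in the camera images.
- red_pedestal_center (a point): Loose upright pedestal, 0.2 kg (lengths in mm): round dark foot (diameter 60, 14 high), round oak stem on it (diameter 46, from 14 to 44 above the underside, red band at its top) and a red five-sided piece lying on top (53 high in all). This point: on its axis, 22 above the underside. Starts in its track's entry lane, 45 to 75 before the bend, at any turn about its axis.
- red_bend (a point): (mm) Centre of the bend of the red pedestal's track, at floor level (8 above the table), in the round corner block (radius 41). Lane 68 wide, aluminium walls 10 high, 8 thick. Its axes, z up: centre line of the entry lane at x = -75, from its open end y = 110 to y = 0; a quarter circle of radius 75 round this point to x = 0, y = -75; exit lane along +x at y = -75 to the stop's face at x = 90.
- red_dock (a point): The red pedestal's centre point when fully home against the brass stop (8 mm thick, 16 mm high) over the green spot on the exit lane's floor: at x = 60 mm, y = -75 mm in red_bend's axes and 22 mm above the track's floor. Its axes are parallel to red_bend's.
- pale_pedestal_center (a point): A pedestal of the same shape with a pale piece and a pale band, loose in the entry lane of a second track of the same shape, which stands on the other side (left or right); it must stay there. This point: on its axis, 22 mm above its underside.
There are look-alikes about, which are no part of the job. What is shaped like the part that bears red_pedestal_center but turquoise is not meant.

How it is judged:
On the way:
1. the red pedestal goes round through the middle of the bend (x of red_pedestal_center in the frame of red_bend below -0.035 m and y of red_pedestal_center in the frame of red_bend below -0.035 m), for 0.05 s.
At the end, for the whole second after the job is handed in: The red pedestal stands upright (within 6 degrees) and at rest on the floor of its exit lane, its centre within 12 mm of the fully home position against the brass stop; the pale pedestal is within 15 mm of where it stood (horizontal distance between red_pedestal_center and red_dock below 0.012 m and z of red_pedestal_center in the frame of red_dock below 0.005 m and angle between red_pedestal_center's own z axis and vertical below 0.1 rad and linear speed of red_pedestal below 0.01 m/s and distance of pale_pedestal_center from where it was at the start of the episode below 0.015 m); the robot touches nothing.
It fails at once if the red pedestal is lifted out of the track (12 mm or more above its floor) (z of red_pedestal_center in the frame of red_dock above 0.012 m).
It fails at once if the red pedestal is tipped by more than 20 degrees (angle between red_pedestal_center's own z axis and vertical above 0.35 rad).
It fails at once if the pale pedestal is moved by more than 15 mm (distance of pale_pedestal_center from where it was at the start of the episode above 0.015 m).
It also fails if it takes over 32 s, if anything falls off the work surface, if the arm or the gripper's body presses on something with over 40 N, if the wrist force passes 120 N, or if a joint passes its speed limit or range.

ROBOT

A 6-joint arm with a two-finger parallel gripper is mounted at the origin on the work surface. World frame = base frame: x ahead of the robot, y to its left, z up, the work surface at z = 0. Lengths are in m, angles in rad, forces in N, time in s.
With the tool pointing down it reaches from about 0.425 to 1.125 m from the base axis. Payload 14.9 kg.
Tool frame: the origin (TCP) lies midway between the tips of the shut fingers; the grasp point (between the pads) lies 19 mm behind it; z points along the fingers, y is the direction in which the jaws open and shut (so a half turn about z gives the same grasp; the last joint's range is limited). The gripper opens to 91 mm and grips with 3 to 60 N. Pads are 32 mm wide; open, the fingers measure 118 mm over their backs; the gripper's body (76 mm by 178 mm) begins 60 mm behind the grasp point.
Start: joints at [-1.279, 0.379, 1.734, -0, 1.028, -0.033], TCP at [0.223, -0.663, 0.214] pointing down, gripper open.
Joint ranges: [-2.77, 2.77], [-0.74, 2.19], [0, 2.66], [-1.06, 4.2], [0.31, 2.87], [-3.08, 3.08]. Speed limits (rad/s): [1.89, 1.89, 2.39, 3.14, 3.14, 3.14].

INTERFACE

Orientations are given as a 3x3 rotation matrix whose columns are the frame's x, y, z axes.
In Python, from bench import arm, read_camera gives the robot as it stands.
- The arm moves only by the tool step_arm, never from a script. Its argument "increments" is a list that holds one entry, the list of rows, each a list of 5 numbers: the finger opening in mm, from 0 to 91.2, then the shift along the tool's x, y, z in units of 0.3 m (1.0 is 0.3 m), then the turn about the tool's z in units of pi rad (1.0 is pi rad). A call has 1 to 5 rows; each row is the pose to reach, as a shift and turn from the pose measured when the call began, along the tool's axes at that moment, turning the shorter way round; what a row does not reach only later rows make up. A row lasts 1/8 s, in which the tool goes at most 62.5 mm and 10.7 degrees, less where a joint would pass 70% of its speed; a pose out of reach is approached as far as the arm can. A call with a number of a shift or a turn outside -1 to 1 is refused whole. A call with a gripper value outside its range is refused whole. The fingers move at their own pace and stop on an object; "grip_force" is the grip in N (left out, the last holds). Time passes only in rows, so rows that repeat a pose let the fingers close. It gives the time, the measured TCP pose, the force and the opening at its end, in the units of the state.
- arm.observe(): the state, without advancing time (a new reading comes with each control period).
- read_camera(name): name is "scene" or "side" or "wrist"; returns a dict with "img" (480x640x3 uint8, red, green, blue), "camera_matrix" (3x3 intrinsics, pixels), "k1" (the pictures are not rectified: a ray, as slopes to the right and down, at radius r is drawn at 1 + k1 r^2 times it, then the intrinsics apply), "camera_from_world" (4x4, takes a point from world to camera coordinates); the wrist camera has in their place "hand_eye" (4x4, takes a point from camera to tool coordinates, whose origin is the TCP and whose axes are the flange's). Camera axes: x right, y up, looking along -z (the intrinsics and any distortion apply to the point x, -y, -z); pixel columns grow to the right and rows downward; lengths in m; the calibration is good to about 2 mm. A picture is of the moment at which its call begins: read the wrist's pose just before it. There is no depth.
- arm.close_job(): hands the job in, once; it reports no verdict.
The state is a dict: "clock": time; "joints": joint angles; "dq": joint speeds; "effort": joint torques, N m; "tool_pos": TCP position; "tcp_rot": TCP orientation; "force": force on the tool from outside, world axes, zero at the start; "ft_torque": the same for the moment, N m; "width": opening from 0.0 (shut) to 1.0 (fully open).
Only numpy, scipy, OpenCV 4.12 (cv2) and the standard library are available. Lean on these libraries where they do the work, as an engineer would, in place of code of your own. Each camera call takes 0.05 s, during which the arm holds its last target.

## Working session

There is one attempt and no reset: what is moved stays moved. The work goes in short steps, Python scripts to look and compute and a tool call to move; the robot and the scene stay as the last step left them, time stands still between calls to the robot, and variables do not carry over. Pictures are saved under pics/ and viewed, and the job is handed in when it is done.

Besides the shell and the picture viewer there is one more tool, called after "Request:" in YAML: its name, and indented under it one key for each argument. step_arm: Moves the arm, as the interface text tells. Its arguments: {"type":"object","properties":{"increments":{"type":"array","items":{"type":"array","items":{"type":"array","items":{"type":"number"}}}},"grip_force":{"type":"number"}},"required":["increments"]}

```bash
mkdir -p pics; ls; cat > h.py <<'E'
import numpy as np, cv2
from bench import arm, read_camera
def snap(n,fn):
    c=read_camera(n); cv2.imwrite('pics/'+fn,c['img'][:,:,::-1]); return c
def ray(c,u,v,T=None):
    K=c['camera_matrix']; d=np.array([(u-K[0,2])/K[0,0],(v-K[1,2])/K[1,1]]); k=c['k1']
    s=d.copy()
    for _ in range(30): s=d/(1+k*(s@s))
    p=np.array([s[0],-s[1],-1.])
    W=np.linalg.inv(c['camera_from_world']) if T is None else T
    return W[:3,3],W[:3,:3]@p
def onplane(c,u,v,z,T=None):
    o,d=ray(c,u,v,T); return o+d*(z-o[2])/d[2]
E
python3 - <<'E'
from h import *
for n in ['scene','side','wrist']:
    c=snap(n,n+'0.png'); print(n,c['k1'],c['camera_matrix'].tolist()); print(c.get('hand_eye',c.get('camera_from_world')).round(3).tolist())
    np.save(n+'0.npy',c,allow_pickle=True)
print(arm.observe())
E
```

```text
pics
scene -0.010543494486262689 [[519.8795511435752, 0.0, 318.6801242055629], [0.0, 519.8795511435752, 236.10636042302335], [0.0, 0.0, 1.0]]
[[0.302, 0.953, -0.018, -0.154], [-0.604, 0.206, 0.77, 0.258], [0.737, -0.222, 0.638, -1.42], [0.0, 0.0, 0.0, 1.0]]
side -0.1197302197898506 [[514.5103907404824, 0.0, 316.23486021549644], [0.0, 514.5103907404824, 245.99497511149252], [0.0, 0.0, 1.0]]
[[0.991, -0.135, 0.004, -0.5], [0.09, 0.682, 0.726, -0.117], [-0.101, -0.719, 0.688, -0.807], [0.0, 0.0, 0.0, 1.0]]
wrist -0.03911836098875627 [[411.478074152752, 0.0, 316.59299547704654], [0.0, 411.478074152752, 233.53498891343975], [0.0, 0.0, 1.0]]
[[-0.0, 0.967, 0.256, 0.072], [1.0, 0.001, -0.001, -0.001], [-0.001, 0.256, -0.967, -0.172], [0.0, 0.0, 0.0, 1.0]]
{'clock': 0.15, 'joints': array([-1.27929838e+00,  3.79306340e-01,  1.73463529e+00,  1.14961884e-05,
        1.02852067e+00, -3.32866698e-02]), 'dq': array([ 0.00139814, -0.0022527 , -0.00232664, -0.00118947, -0.0014649 ,
        0.00112101]), 'effort': array([ 3.09037728e-05, -7.64106131e+01, -4.34654295e+01,  6.50555198e-02,
        4.09276388e-02, -5.89114165e-05]), 'tool_pos': array([ 0.22329206, -0.66311113,  0.2134318 ]), 'tcp_rot': array([[ 9.47721376e-01,  3.19098942e-01, -2.40494584e-04],
       [ 3.19099030e-01, -9.47721009e-01,  8.35792292e-04],
       [ 3.87786660e-05, -8.68839810e-04, -9.99999622e-01]]), 'force': array([ 0.26134535, -0.33151101,  0.5575836 ]), 'ft_torque': array([0.05587801, 0.00141767, 0.00250997]), 'width': 1.0048639096420835}
```

View pics/scene0.png

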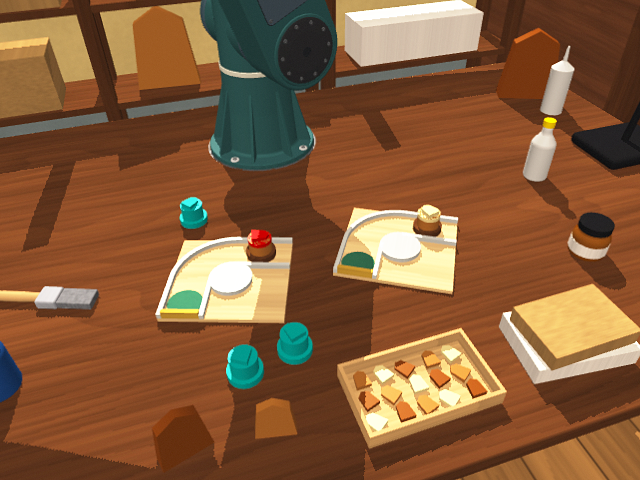

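View pics/side0.png

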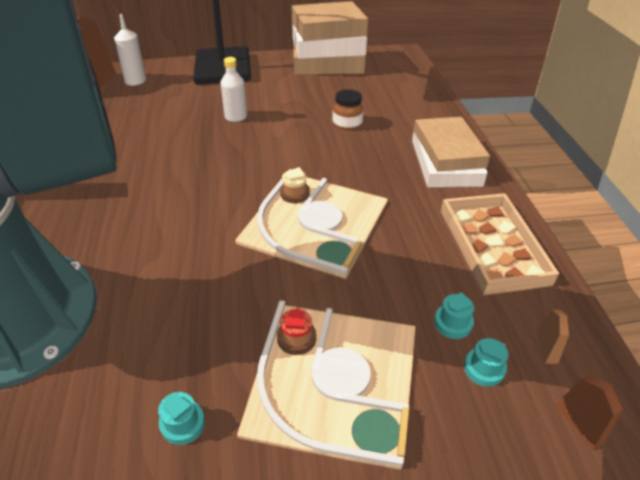

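View pics/wrist0.png

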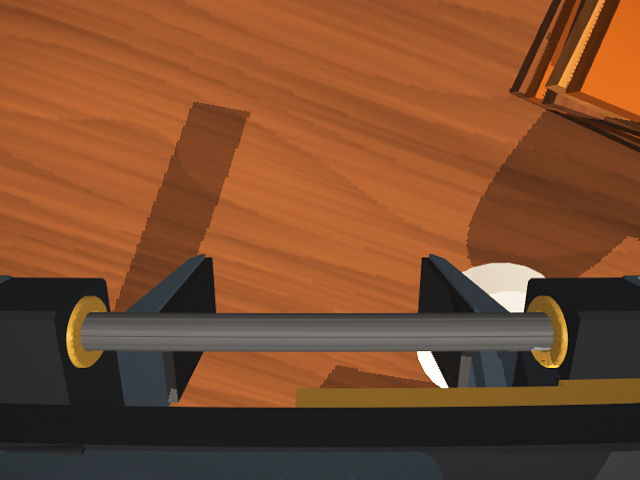

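```bash
cat > m.py <<'E'
from h import *
def blobs(c,m,minA=80):
    m=cv2.morphologyEx(m.astype('uint8')*255,cv2.MORPH_OPEN,np.ones((3,3)))
    n,l,s,ce=cv2.connectedComponentsWithStats(m)
    return [(s[i],ce[i],(l==i).astype('uint8')) for i in range(1,n) if s[i][4]>minA]
def masks(c):
    h=cv2.cvtColor(c['img'],cv2.COLOR_RGB2HSV).astype(int); H,S,V=h[...,0],h[...,1],h[...,2]
    return dict(white=(S<40)&(V>170),green=(H>60)&(H<88)&(S>70)&(V>40)&(V<170),red=((H<5)|(H>175))&(S>200)&(V>150),brass=(H>18)&(H<28)&(S>150)&(V>150))
E
python3 - <<'E'
from m import *
for n in ['scene','side']:
    c=np.load(n+'0.npy',allow_pickle=True).item(); M=masks(c)
    for k,z in [('white',.018),('green',.008),('red',.055),('brass',.024)]:
        for s,ce,m in blobs(c,M[k]):
            cn,_=cv2.findContours(m,cv2.RETR_EXTERNAL,cv2.CHAIN_APPROX_NONE)
            P=np.array([onplane(c,*p,z)[:2] for p in cn[0][:,0]])
            (x,y),r=cv2.minEnclosingCircle((P*1000).astype('float32'))
            print(n,k,s.tolist(),ce.round(1),'world',onplane(c,*ce,z)[:2].round(4),'circ',round(x,1),round(y,1),round(r,1))
E
```

```text
scene white [348, 0, 130, 27, 1806] [411.4  12.8] world [-0.8397  0.843 ] circ -842.9 856.0 287.4
scene white [543, 58, 30, 57, 803] [557.8  86.6] world [0.001  0.9436] circ -19.8 961.5 232.3
scene white [528, 128, 27, 53, 834] [541.1 153.2] world [0.3251 0.6487] circ 324.8 656.1 137.5
scene white [350, 211, 41, 18, 160] [368.5 217.3] world [0.4306 0.1377] circ 438.7 138.9 53.4
scene white [392, 211, 25, 6, 109] [404.4 213.1] world [0.4422 0.2168] circ 443.0 215.4 26.6
scene white [440, 216, 18, 6, 81] [448.2 218.6] world [0.4902 0.2971] circ 489.3 298.1 18.5
scene white [336, 233, 12, 31, 113] [341.4 248.1] world [0.5072 0.0487] circ 505.8 49.8 47.5
scene white [373, 232, 83, 46, 1280] [402.9 246.3] world [0.5419 0.1675] circ 580.0 177.3 103.1
scene white [156, 237, 91, 78, 564] [190.9 265.2] world [ 0.4608 -0.2462] circ 491.6 -223.9 123.9
scene white [272, 238, 20, 5, 99] [281.6 240. ] world [ 0.4438 -0.0591] circ 443.8 -59.4 21.0
scene white [199, 261, 90, 57, 1532] [231.9 277.8] world [ 0.5215 -0.1764] circ 556.9 -156.6 100.8
scene white [35, 286, 27, 17, 320] [ 48.1 294.5] world
[... 2639 characters left out ...]
.5377 0.1558] circ 554.0 156.1 77.2
side white [314, 259, 32, 12, 106] [329.7 264.6] world [0.5328 0.0352] circ 532.3 35.6 29.2
side white [258, 302, 145, 163, 1791] [312.3 417.5] world [ 0.4668 -0.2412] circ 504.8 -178.4 155.0
side white [312, 310, 95, 100, 3054] [344.2 374.7] world [ 0.5197 -0.1818] circ 553.5 -152.3 98.4
side green [318, 243, 31, 20, 461] [333.3 251.7] world [0.5459 0.0756] circ 545.8 75.2 28.3
side green [452, 293, 20, 15, 171] [461.7 299.8] world [ 0.7361 -0.0635] circ 735.8 -62.1 17.5
side green [6, 369, 14, 9, 84] [ 12.9 372.7] world [ 0.0353 -0.1177] circ 34.4 -117.2 12.8
side green [353, 411, 45, 41, 1485] [375.5 431. ] world [ 0.5472 -0.2669] circ 547.6 -266.7 30.5
```

```bash
python3 - <<'E'
from m import *
for n,b,f in [('scene',(150,220,160,110),5),('side',(235,295,190,175),4)]:
    c=np.load(n+'0.npy',allow_pickle=True).item()
    x,y,w,h=b; cv2.imwrite(f'pics/z_{n}.png',cv2.resize(c['img'][y:y+h,x:x+w,::-1],None,fx=f if n=='side' else 5,fy=f,interpolation=cv2.INTER_CUBIC)[:600,:800])
    M=masks(c)
    k=17 if n=='scene' else 23
    m=cv2.morphologyEx(M['white'].astype('uint8'),cv2.MORPH_OPEN,cv2.getStructuringElement(cv2.MORPH_ELLIPSE,(k,k if n=='side' else 13)))
    for s,ce,mm in blobs(c,m>0):
        cn,_=cv2.findContours(mm,cv2.RETR_EXTERNAL,cv2.CHAIN_APPROX_NONE)
        P=np.array([onplane(c,*p,.018)[:2] for p in cn[0][:,0]])*1000
        A=np.c_[2*P,np.ones(len(P))]; q=np.linalg.lstsq(A,(P**2).sum(1),rcond=None)[0]
        print(n,s,'fit',q[:2].round(1),np.sqrt(q[2]+q[:2]@q[:2]).round(1),'cent',(onplane(c,*ce,.018)*1000).round(1))
E
```

```text
scene [411   2  39  18 527] fit [-844.   936.9] 104.4 cent [-842.3  932.6   18. ]
scene [364   7  44  18 607] fit [-843.9  730.7] 104.6 cent [-841.7  726.1   18. ]
scene [533 134  22  16 282] fit [276.1 692.8] 36.1 cent [276.8 691.8  18. ]
scene [379 232  41  29 956] fit [536.3 162.8] 42.7 cent [537.4 162.2  18. ]
scene [ 208  261   44   34 1137] fit [ 515.8 -179.3] 42.5 cent [ 517.2 -179.8   18. ]
scene [ 39 288  19  14 223] fit [ 456.2 -508.1] 18.0 cent [ 456.5 -508.2   18. ]
side [ 299  201   42   33 1088] fit [533.5 164.5] 43.0 cent [533.3 163.3  18. ]
side [ 312  348   58   54 2457] fit [ 515.1 -178.1] 42.0 cent [ 514.8 -179.6   18. ]
```

View pics/z_side.png

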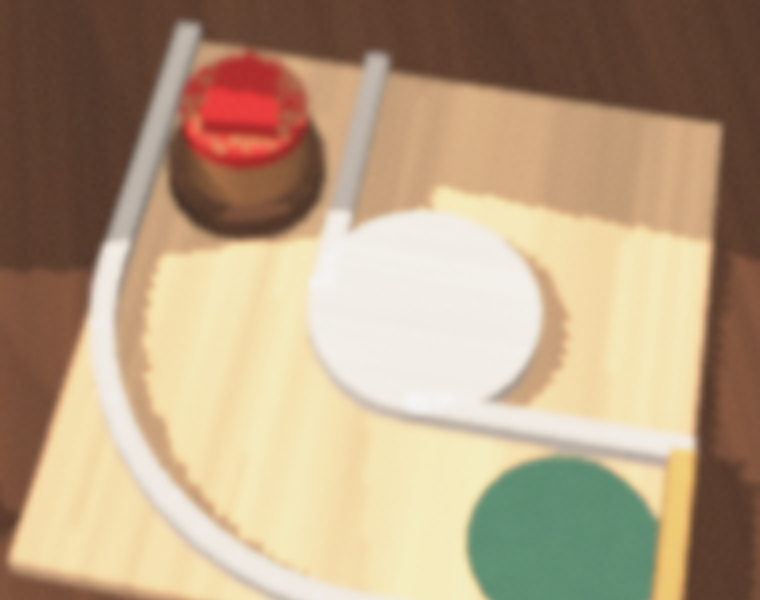

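View pics/z_scene.png

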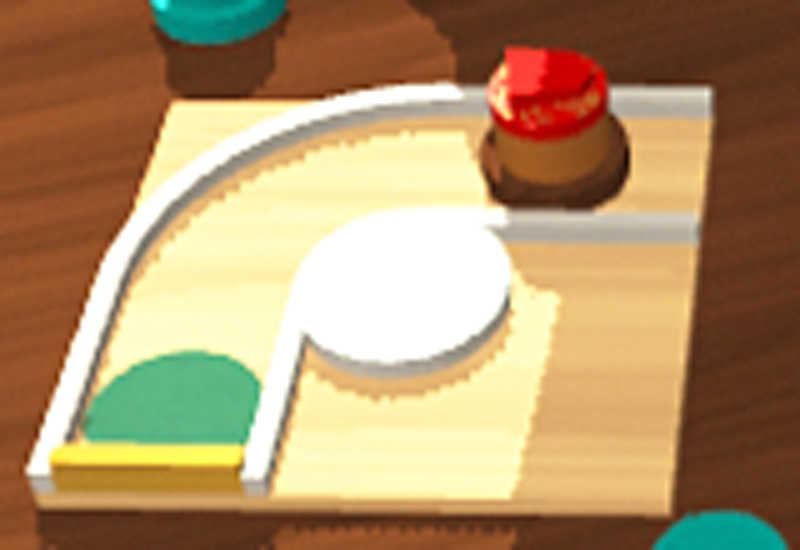

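```bash
cat > bend.py <<'E'
from m import *
L=[];W=[]
pts={'side':[((-113,110),188,25),((-37,110),377,56),((0,0),None,(515.1,-178.9)),((98,-37),693,441),((90,-37.5),668,452,.024) ],
'scene':[((-113,110),712,90),((-37,110),697,216),((0,0),None,(516.3,-179.5)),((98,-113),40,466),((98,-37),257,468),((98,-109),52,462,.024),((98,-41),243,462,.024)]}
pts['side'].pop()
for n,o,f in [('scene',(150,220),5),('side',(235,295),4)]:
    c=np.load(n+'0.npy',allow_pickle=True).item()
    for p in pts[n]:
        w=np.array(p[2]) if p[1] is None else onplane(c,(p[1]+.5)/f+o[0]-.5,(p[2]+.5)/f+o[1]-.5,p[3] if len(p)>3 else .018)[:2]*1000
        L.append(p[0]);W.append(w)
L=np.array(L,float);W=np.array(W)
lm,wm=L.mean(0),W.mean(0);a=L-lm;b=W-wm
th=np.arctan2((a[:,0]*b[:,1]-a[:,1]*b[:,0]).sum(),(a*b).sum())
R=np.array([[np.cos(th),-np.sin(th)],[np.sin(th),np.cos(th)]]); t=wm-R@lm
if __name__=='__main__':
    print(np.degrees(th),t,'\n',np.c_[L,W.round(1),(W-(L@R.T+t)).round(1)])
    print('dock',R@[60,-75]+t)
    for n in ['scene','side']:
        c=np.load(n+'0.npy',allow_pickle=True).item()
        m=masks(c)['red'] 
        h=cv2.cvtColor(c['img'],cv2.COLOR_RGB2HSV).astype(int);m=((h[...,0]<6)|(h[...,0]>174))&(h[...,1]>190)&(h[...,2]>120)
        for s,ce,_ in blobs(c,m): 
            if s[4]<3000:
                w=onplane(c,*ce,.055)[:2]*1000; print(n,s,ce,w,R.T@(w-t))
E
python3 bend.py
```

```text
-19.247417704433552 [ 514.72279342 -177.36111395] 
 [[-1.130e+02  1.100e+02  4.434e+02 -3.680e+01 -9.000e-01 -6.000e-01]
 [-3.700e+01  1.100e+02  5.156e+02 -6.270e+01 -4.000e-01 -1.400e+00]
 [ 0.000e+00  0.000e+00  5.163e+02 -1.795e+02  1.600e+00 -2.100e+00]
 [ 9.800e+01 -1.130e+02  5.673e+02 -3.176e+02 -2.700e+00 -1.200e+00]
 [ 9.800e+01 -3.700e+01  5.927e+02 -2.443e+02 -2.300e+00  3.000e-01]
 [ 9.800e+01 -1.090e+02  5.727e+02 -3.125e+02  1.300e+00  0.000e+00]
 [ 9.800e+01 -4.100e+01  5.941e+02 -2.484e+02  3.000e-01 -0.000e+00]
 [-1.130e+02  1.100e+02  4.448e+02 -3.470e+01  5.000e-01  1.600e+00]
 [-3.700e+01  1.100e+02  5.167e+02 -6.020e+01  6.000e-01  1.100e+00]
 [ 0.000e+00  0.000e+00  5.151e+02 -1.789e+02  4.000e-01 -1.500e+00]
 [ 9.800e+01 -3.700e+01  5.967e+02 -2.408e+02  1.600e+00  3.800e+00]]
dock [ 546.64541898 -267.94779055]
scene [251 229  20  19 273] [259.55677656 237.50915751] [ 466.05828825 -106.8967262 ] [-69.17279927  50.48354033]
```

```bash
python3 - <<'E'
from bend import *
# stem/band centre: band's outline extremes in zoomed crops. band bottom edge ~ z .046-.052
for n,o,f,u,v,z in [('side',(235,295),4,246,112,.052),('side',(235,295),4,248,180,.015),('scene',(150,220),5,549,97,.052),('scene',(150,220),5,555,163,.015)]:
    c=np.load(n+'0.npy',allow_pickle=True).item()
    w=onplane(c,(u+.5)/f+o[0]-.5,(v+.5)/f+o[1]-.5,z)[:2]*1000
    print(n,w.round(1),(R.T@(w-t)).round(1))
o=arm.observe(); Rt=o['tcp_rot']; p=o['tool_pos']
w=R@[-75,58]+t; tgt=np.array([w[0]/1000,w[1]/1000,.2]); print(tgt,'shift units',Rt.T@(tgt-p)/.3)
print(np.degrees(np.arctan2(Rt[1,1],Rt[0,1])))
E
```

```text
side [ 460.8 -107.5] [-73.9  48.1]
side [ 460.4 -110.6] [-73.3  45.1]
scene [ 466.8 -107.7] [-68.2  50. ]
scene [ 463.7 -107.9] [-71.1  48.7]
[ 0.46303459 -0.09787948  0.2       ] shift units [ 1.35857823 -1.53056216  0.04615518]
-71.39155125198714
```

Request:
step_arm:
  increments:
    - [[91,0.14,-0.153,0,0],[91,0.28,-0.306,0,0],[91,0.41,-0.46,0,0],[91,0.55,-0.61,0,0],[91,0.68,-0.765,0,0]]

```text
clock: 0.78
tool_pos: [0.3438, -0.3787, 0.2136]
tcp_rot: [[0.948, 0.319, -0.0], [0.319, -0.948, 0.001], [0.0, -0.001, -1.0]]
force: [0.5, -0.2, -0.3]
width: 0.996
```

Request:
step_arm:
  increments:
    - [[91,0.13,-0.153,0,0],[91,0.26,-0.306,0,-0.02],[91,0.39,-0.46,0,-0.04],[91,0.52,-0.6,0,-0.04],[91,0.55,-0.63,0,-0.04]]

```text
clock: 1.4
tool_pos: [0.4406, -0.1445, 0.2138]
tcp_rot: [[0.899, 0.438, 0.0], [0.438, -0.899, 0.001], [0.0, -0.001, -1.0]]
force: [-0.4, -1.3, -0.4]
width: 1.003
```

```bash
cat > wr.py <<'E'
from bend import *
import sys
def wrist(fn):
    o=arm.observe(); c=snap('wrist',fn)
    T=np.eye(4); T[:3,:3]=o['tcp_rot']; T[:3,3]=o['tool_pos']
    return o,c,T@c['hand_eye']
if __name__=='__main__':
    o,c,T=wrist(sys.argv[1]); print(o['clock'],o['tool_pos'].round(4),o['tcp_rot'].round(3).tolist(),o['width'])
    np.save('wr.npy',dict(o=o,c=c,T=T),allow_pickle=True)
E
python3 wr.py w1.png
```

```text
1.4 [ 0.4406 -0.1445  0.2138] [[0.899, 0.438, 0.0], [0.438, -0.899, 0.001], [0.0, -0.001, -1.0]] 1.0025879083810543
```

View pics/w1.png

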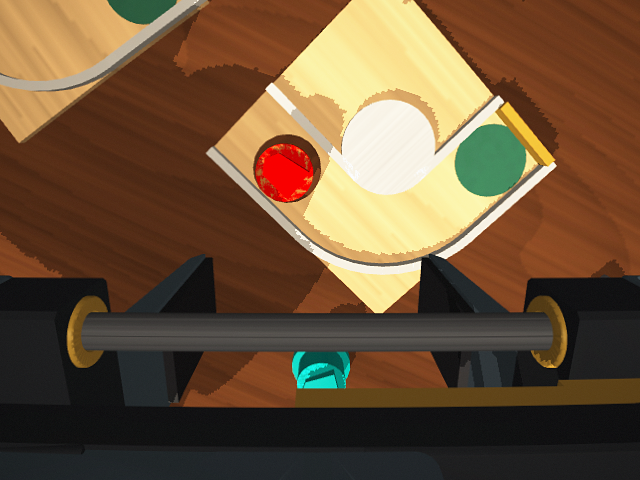

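```bash
python3 - <<'E'
from bend import *
d=np.load('wr.npy',allow_pickle=True).item();c,T,o=d['c'],d['T'],d['o']
img=c['img'];h=cv2.cvtColor(img,cv2.COLOR_RGB2HSV).astype(int)
def fit(m,z,seed):
    m=cv2.morphologyEx(m.astype('uint8'),cv2.MORPH_OPEN,cv2.getStructuringElement(2,(25,25)))
    n,l=cv2.connectedComponents(m); k=l[seed[1],seed[0]]
    if not k: print('no seed'); return
    cn,_=cv2.findContours((l==k).astype('uint8'),0,1)
    P=np.array([onplane(c,*p,z,T)[:2] for p in cn[0][:,0]])*1000
    A=np.c_[2*P,np.ones(len(P))]; q=np.linalg.lstsq(A,(P**2).sum(1),rcond=None)[0]
    return q[:2].round(1),np.sqrt(q[2]+q[:2]@q[:2]).round(1),(R.T@(q[:2]-t)).round(1)
H,S,V=h[...,0],h[...,1],h[...,2]
print('disc',fit((S<60)&(V>150),.018,(388,146)))
print('green',fit((H>60)&(H<88)&(S>70),.008,(491,159)))
print('red',fit(((H<15)|(H>174))&(S>200)&(V>170),.052,(284,172)))
for L,u,v in [((-113,110),212,153),((-37,110),270,88),((98,-37),501,99),((98,-113),552,166)]:
    w=onplane(c,u,v,.018,T)[:2]*1000; print(L,w.round(1),(w-R@L-t).round(1))
print('stopends',[onplane(c,u,v,.024,T)[:2]*1000 for u,v in [(506,105),(549,163)]])
cv2.imwrite('pics/zw.png',cv2.resize(img[80:280,200:400,::-1],None,fx=3,fy=3))
E
```

```text
disc (array([ 514.8, -176.8]), np.float64(41.1), array([-0.1,  0.6]))
green (array([ 546.5, -267.5]), np.float64(31.7), array([ 59.7, -74.7]))
red (array([ 458.2, -103.9]), np.float64(16.6), array([-77.6,  50.7]))
(-113, 110) [443.5 -39. ] [-0.8 -2.8]
(-37, 110) [515.4 -62.6] [-0.6 -1.3]
(98, -37) [ 594.8 -244.2] [-0.2  0.4]
(98, -113) [ 566.7 -316.5] [-3.3 -0.2]
stopends [array([ 591.13496338, -248.51365063]), array([ 566.67723872, -309.27358048])]
```

View pics/zw.png

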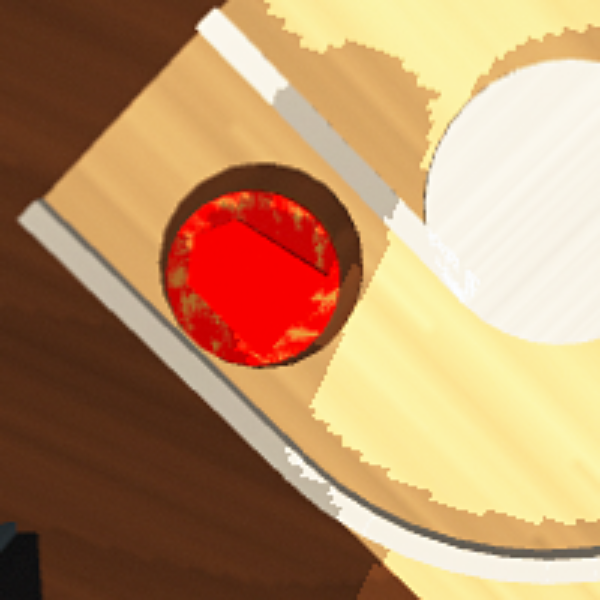

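```bash
python3 - <<'E'
from bend import *
d=np.load('wr.npy',allow_pickle=True).item();c,T,o=d['c'],d['T'],d['o']
for u,v,z in [(253,278,.052),(260,265,.022)]:
    w=onplane(c,u/3+200,v/3+80,z,T)[:2]*1000; print(w,R.T@(w-t))
o=arm.observe();Rt=o['tcp_rot']
for z in [.1,.028]:
    tg=np.array([.4595,-.1075,z]); print((Rt.T@(tg-o['tool_pos'])/.3).round(3))
print(np.degrees(np.arctan2(Rt[1,1],Rt[0,1])))
E
```

```text
[ 460.26672051 -104.4646297 ] [-75.44237682  50.87051279]
[ 460.55378106 -104.06840536] [-75.30197644  51.33921869]
[ 0.111 -0.084  0.379]
[ 0.11  -0.084  0.619]
-64.05753508997192
```

Request:
step_arm:
  increments:
    - [[91,0.117,-0.089,0.0,0],[91,0.117,-0.089,0.12,0],[91,0.117,-0.089,0.28,0],[91,0.117,-0.089,0.38,0],[91,0.117,-0.089,0.4,0]]

```text
clock: 2.08
tool_pos: [0.4593, -0.106, 0.0922]
tcp_rot: [[0.9, 0.436, -0.003], [0.436, -0.9, 0.002], [-0.002, -0.003, -1.0]]
force: [-0.3, 0.0, -0.2]
width: 1.003
```

```bash
python3 wr.py w2.png; python3 -c "
from h import *
snap('side','s2.png')"
```

```text
2.075 [ 0.4593 -0.106   0.0922] [[0.9, 0.436, -0.003], [0.436, -0.9, 0.002], [-0.002, -0.003, -1.0]] 1.003275053833941
```

View pics/w2.png

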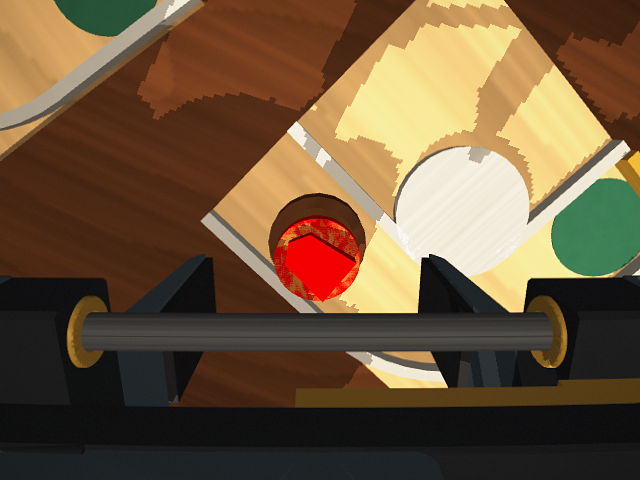

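View pics/s2.png

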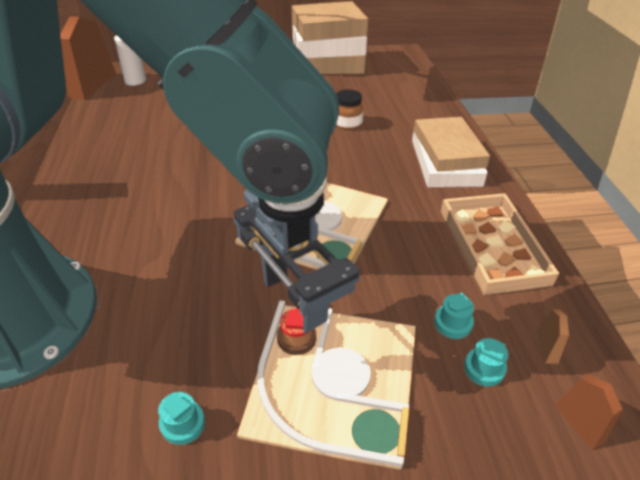

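```bash
python3 - <<'E'
from bend import *
d=np.load('wr.npy',allow_pickle=True).item();c,T,o=d['c'],d['T'],d['o']
for u,v,z in [(317,259,.052)]:
    w=onplane(c,u,v,z,T)[:2]*1000; print(w,R.T@(w-t), o['tcp_rot'].T[:2,:2]@(w/1000-o['tool_pos'][:2])/.3)
E
```

```text
[ 460.6681924  -104.03143958] [-75.20614595  51.41183371] [ 0.0071572  -0.00396068]
```

Request:
step_arm:
  increments:
    - [[91,0.007,-0.003,0.08,0],[91,0.007,-0.003,0.16,0],[91,0.007,-0.003,0.21,0],[91,0.007,-0.003,0.21,0]]

```text
clock: 2.68
tool_pos: [0.4619, -0.1045, 0.031]
tcp_rot: [[0.9, 0.436, -0.001], [0.436, -0.9, 0.001], [-0.0, -0.002, -1.0]]
force: [-0.1, 0.0, 0.2]
width: 0.998
```

Request:
step_arm:
  increments:
    - [[70,0,0,0,0],[60,0,0,0,0],[52,0,0,0,0],[40,0,0,0,0],[40,0,0,0,0]]
  grip_force: 12

```text
clock: 3.3
tool_pos: [0.462, -0.1044, 0.031]
tcp_rot: [[0.9, 0.437, -0.001], [0.437, -0.9, 0.001], [-0.0, -0.002, -1.0]]
force: [-0.2, 1.2, 2.3]
width: 0.503
```

```bash
python3 wr.py w3.png; python3 -c "
from h import *
c=snap('side','s3.png')
print(arm.observe()['force'])
cv2.imwrite('pics/s3z.png',cv2.resize(c['img'][230:480,200:450,::-1],None,fx=2.4,fy=2.4))"
```

```text
3.3 [ 0.462  -0.1044  0.031 ] [[0.9, 0.437, -0.001], [0.437, -0.9, 0.001], [-0.0, -0.002, -1.0]] 0.5031274913415263
[-1.05289809  0.88683048  2.4958723 ]
```

View pics/w3.png

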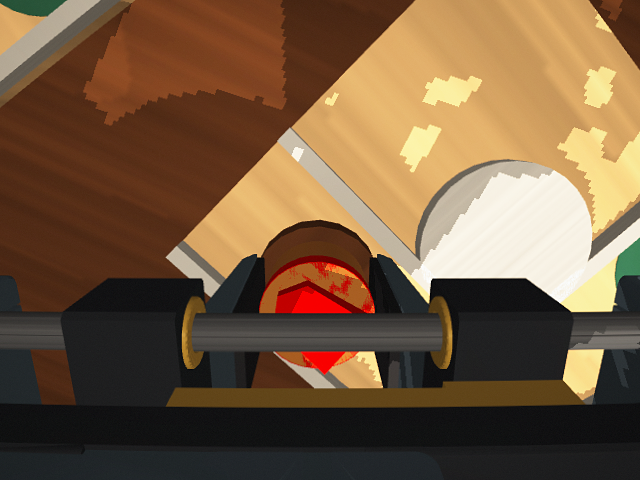

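View pics/s3z.png

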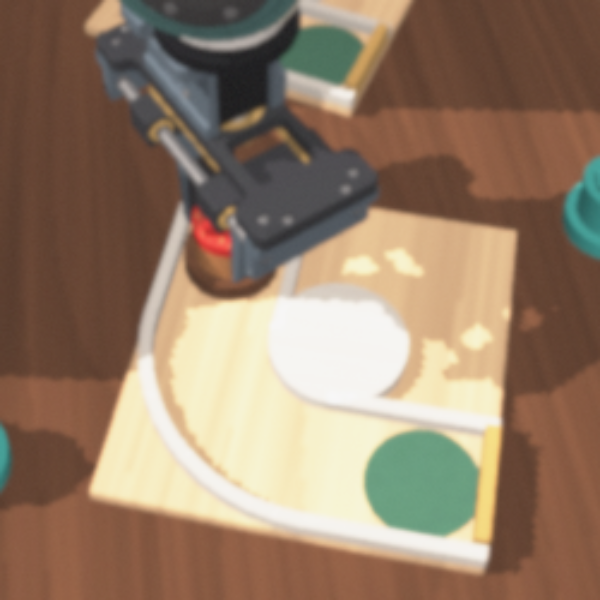

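```bash
cat > way.py <<'E'
from bend import *
import sys
def path(s): # s from y=51: center line
    if s<0: return np.array([-75,-s])
    L=75*np.pi/2
    if s<L: a=np.pi+s/75; return 75*np.array([np.cos(a),np.sin(a)])
    return np.array([s-L,-75.])
o=arm.observe();Rt=o['tcp_rot'];p=o['tool_pos']
q=R.T@(p[:2]*1000-t); print('clock',o['clock'],'tcp in bend',q.round(1),'z',p[2].round(4),'force',o['force'].round(1),'bendforce',(R.T@o['force'][:2]).round(1),'w',o['width'])
for s in map(float,sys.argv[2:]):
    w=(R@path(s)+t)/1000
    print(s,path(s).round(1),(Rt.T@(np.r_[w,float(sys.argv[1])]-p)/.3).round(3))
E
python3 way.py .031 -35 -18 0 15 30
```

```text
clock 3.4 tcp in bend [-73.8  51.4] z 0.031 force [-1.1  0.9  2.5] bendforce [-1.3  0.5] w 0.49943024169305317
-35.0 [-75.  35.] [-0.042  0.036  0.   ]
-18.0 [-75.  18.] [-0.082  0.076  0.   ]
0.0 [-75.   0.] [-0.124  0.118 -0.   ]
15.0 [-73.5 -14.9] [-0.156  0.157 -0.   ]
30.0 [-69.1 -29.2] [-0.179  0.201 -0.   ]
```

Request:
step_arm:
  increments:
    - [[40,-0.042,0.036,0,0],[40,-0.082,0.076,0,0],[40,-0.124,0.118,0,0],[40,-0.155,0.157,0,0],[40,-0.155,0.157,0,0]]

```text
clock: 4.03
tool_pos: [0.4405, -0.1685, 0.031]
tcp_rot: [[0.9, 0.435, -0.001], [0.435, -0.9, 0.001], [-0.0, -0.001, -1.0]]
force: [-1.1, -3.3, 3.0]
width: 0.499
```

```bash
python3 way.py .031 30 45 59 74 90; python3 wr.py w4.png
```

```text
clock 4.025 tcp in bend [-73.  -16.1] z 0.031 force [-1.1 -3.3  3. ] bendforce [ 0.1 -3.4] w 0.4988730158013517
30.0 [-69.1 -29.2] [-0.022  0.04   0.   ]
45.0 [-61.9 -42.3] [-0.036  0.088  0.   ]
59.0 [-53.  -53.1] [-0.04   0.134 -0.   ]
74.0 [-41.4 -62.6] [-0.035  0.184 -0.   ]
90.0 [-27.2 -69.9] [-0.019  0.235 -0.   ]
4.025 [ 0.4405 -0.1685  0.031 ] [[0.9, 0.435, -0.001], [0.435, -0.9, 0.001], [-0.0, -0.001, -1.0]] 0.4988730158013517
```

View pics/w4.png

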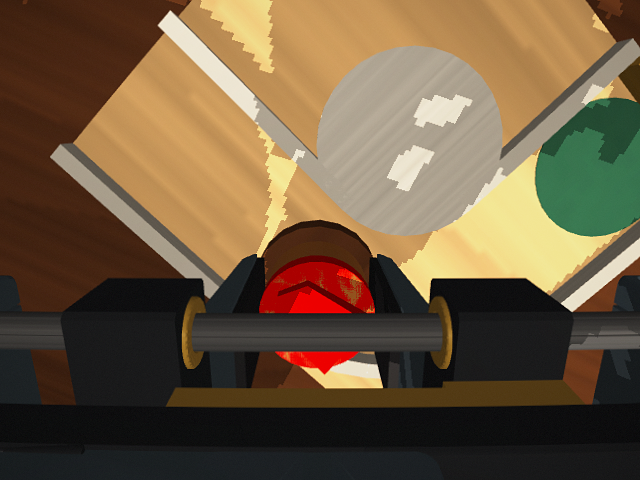

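The pedestal came along (band still at about (318,312) between the pads), upright, and forces are low. Next, round the bend.

Request:
step_arm:
  increments:
    - [[40,-0.022,0.04,0,0],[40,-0.036,0.088,0,0],[40,-0.04,0.134,0,0],[40,-0.04,0.134,0,0]]

```text
clock: 4.58
tool_pos: [0.4479, -0.21, 0.031]
tcp_rot: [[0.9, 0.435, -0.0], [0.435, -0.9, 0.0], [-0.0, -0.0, -1.0]]
force: [1.1, -2.8, 3.7]
width: 0.498
```

```bash
python3 way.py .031 74 90 104 118 135
```

```text
clock 4.575 tcp in bend [-52.4 -52.8] z 0.031 force [ 1.1 -2.8  3.7] bendforce [ 1.9 -2.2] w 0.4984752096065725
74.0 [-41.4 -62.6] [0.003 0.049 0.   ]
90.0 [-27.2 -69.9] [0.019 0.1   0.   ]
104.0 [-13.7 -73.7] [0.042 0.14  0.   ]
118.0 [  0.2 -75. ] [0.071 0.176 0.   ]
135.0 [ 17.2 -75. ] [0.111 0.216 0.   ]
```

Request:
step_arm:
  increments:
    - [[40,0.003,0.049,0,0],[40,0.019,0.1,0,0],[40,0.042,0.14,0,0],[40,0.071,0.176,0,0],[40,0.071,0.176,0,0]]

```text
clock: 5.2
tool_pos: [0.4911, -0.2486, 0.031]
tcp_rot: [[0.9, 0.435, 0.001], [0.435, -0.9, -0.0], [0.001, 0.001, -1.0]]
force: [0.0, -0.3, -2.8]
width: 0.501
```

```bash
python3 way.py .031 135 150 165 172 177.8; python3 wr.py w5.png
```

```text
clock 5.2 tcp in bend [  1.2 -75. ] z 0.031 force [ 0.  -0.3 -2.8] bendforce [ 0.1 -0.2] w 0.5008565655088761
135.0 [ 17.2 -75. ] [ 0.038  0.038 -0.   ]
150.0 [ 32.2 -75. ] [ 0.073  0.073 -0.   ]
165.0 [ 47.2 -75. ] [ 0.108  0.108 -0.   ]
172.0 [ 54.2 -75. ] [ 0.125  0.125 -0.   ]
177.8 [ 60. -75.] [0.138 0.139 0.   ]
5.2 [ 0.4911 -0.2486  0.031 ] [[0.9, 0.435, 0.001], [0.435, -0.9, -0.0], [0.001, 0.001, -1.0]] 0.5008565655088761
```

View pics/w5.png

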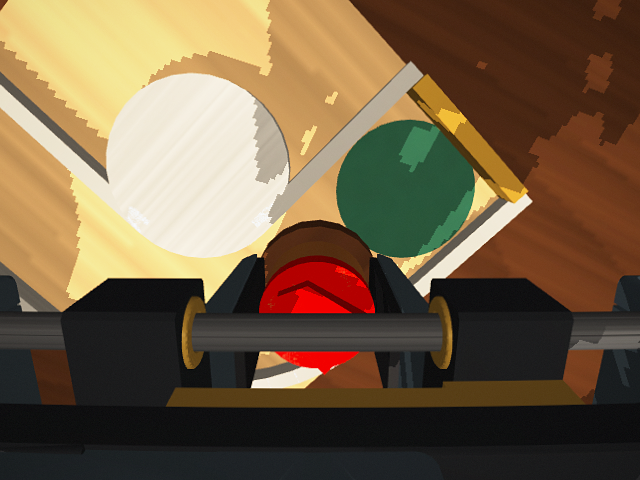

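Request:
step_arm:
  increments:
    - [[40,0.038,0.038,0,0],[40,0.073,0.073,0,0],[40,0.108,0.108,0,0],[40,0.125,0.125,0,0],[40,0.125,0.125,0,0]]

```text
clock: 5.88
tool_pos: [0.5409, -0.2658, 0.0308]
tcp_rot: [[0.9, 0.436, 0.0], [0.436, -0.9, -0.0], [0.0, 0.0, -1.0]]
force: [-1.1, -0.5, -2.4]
width: 0.497
```

Request:
step_arm:
  increments:
    - [[40,0.006,0.006,0,0],[40,0.01,0.01,0,0],[40,0.01,0.01,0,0]]

```text
clock: 6.25
tool_pos: [0.5449, -0.2672, 0.0307]
tcp_rot: [[0.9, 0.436, 0.0], [0.436, -0.9, -0.0], [0.0, 0.0, -1.0]]
force: [0.9, 0.8, -3.5]
width: 0.502
```

```bash
python3 way.py .031 177.8 179.8; python3 wr.py w6.png
```

```text
clock 6.25 tcp in bend [ 58.1 -74.8] z 0.0307 force [ 0.9  0.8 -3.5] bendforce [0.6 1. ] w 0.5022204334117438
177.8 [ 60. -75.] [ 0.004  0.005 -0.001]
179.8 [ 62. -75.] [ 0.009  0.01  -0.001]
6.25 [ 0.5449 -0.2672  0.0307] [[0.9, 0.436, 0.0], [0.436, -0.9, -0.0], [0.0, 0.0, -1.0]] 0.5022204334117438
```

View pics/w6.png

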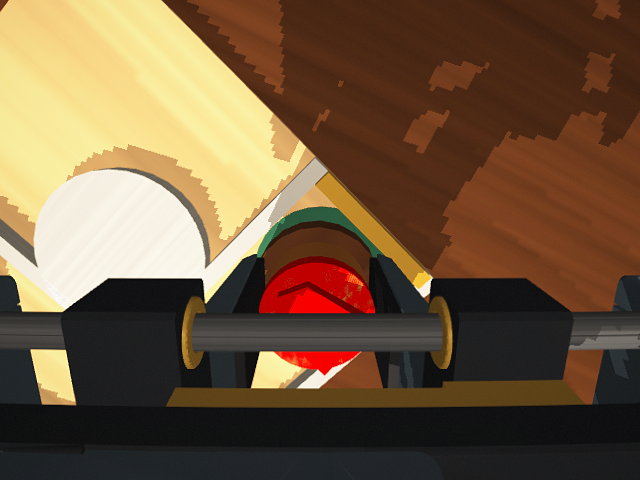

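Nearly home: the band is at (318,312), the brass stop is just ahead, and there is no contact force yet. I'll push gently until contact.

Request:
step_arm:
  increments:
    - [[40,0.005,0.005,0,0],[40,0.008,0.008,0,0],[40,0.008,0.008,0,0]]

```text
clock: 6.68
tool_pos: [0.5481, -0.2683, 0.0308]
tcp_rot: [[0.9, 0.436, 0.0], [0.436, -0.9, -0.0], [0.0, 0.0, -1.0]]
force: [1.1, 0.9, -2.2]
width: 0.502
```

```bash
python3 way.py .031 177.8 179.8 181.8
```

```text
clock 6.675 tcp in bend [ 61.5 -74.8] z 0.0308 force [ 1.1  0.9 -2.2] bendforce [0.8 1.2] w 0.5023316454195065
177.8 [ 60. -75.] [-0.004 -0.003 -0.001]
179.8 [ 62. -75.] [ 0.001  0.001 -0.001]
181.8 [ 64. -75.] [ 0.005  0.006 -0.001]
```

Request:
step_arm:
  increments:
    - [[40,0.004,0.004,0,0],[40,0.007,0.007,0,0],[40,0.007,0.007,0,0]]

```text
clock: 7.05
tool_pos: [0.5489, -0.2684, 0.0304]
tcp_rot: [[0.9, 0.436, -0.004], [0.436, -0.9, 0.002], [-0.003, -0.004, -1.0]]
force: [-13.0, 4.6, 9.4]
width: 0.499
```

```bash
python3 way.py .031 177.8 ; python3 wr.py w7.png
```

```text
clock 7.05 tcp in bend [ 62.3 -74.6] z 0.0304 force [-13.    4.6   9.4] bendforce [-13.8   0.1] w 0.49929255664570626
177.8 [ 60. -75.] [-0.006 -0.005 -0.002]
7.05 [ 0.5489 -0.2684  0.0304] [[0.9, 0.436, -0.004], [0.436, -0.9, 0.002], [-0.003, -0.004, -1.0]] 0.49929255664570626
```

View pics/w7.png

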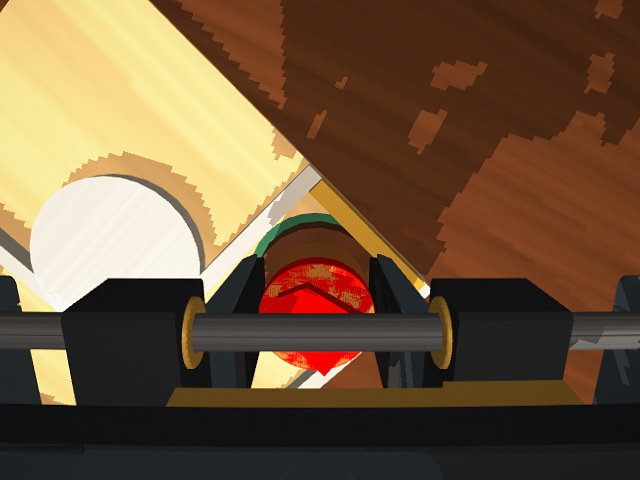

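Request:
step_arm:
  increments:
    - [[40,0,0,0,0],[50,0,0,0,0],[60,0,0,0,0],[80,0,0,0,0],[91,0,0,0,0]]

```text
clock: 7.72
tool_pos: [0.549, -0.2684, 0.0305]
tcp_rot: [[0.9, 0.436, -0.004], [0.436, -0.9, 0.002], [-0.003, -0.004, -1.0]]
force: [-0.5, 0.2, 0.4]
width: 0.846
```

Request:
step_arm:
  increments:
    - [[91,0,0,0,0],[91,0,0,0,0],[91,0,0,-0.05,0],[91,0,0,-0.12,0],[91,0,0,-0.22,0]]

```text
clock: 8.35
tool_pos: [0.5493, -0.2685, 0.0982]
tcp_rot: [[0.9, 0.436, -0.004], [0.436, -0.9, 0.002], [-0.003, -0.003, -1.0]]
force: [-0.3, 0.3, 1.1]
width: 0.999
```

Request:
step_arm:
  increments:
    - [[91,-0.05,0,-0.12,0],[91,-0.1,0,-0.24,0],[91,-0.1,0,-0.35,0],[91,-0.1,0,-0.4,0],[91,-0.1,0,-0.4,0]]

```text
clock: 8.98
tool_pos: [0.5232, -0.282, 0.2195]
tcp_rot: [[0.9, 0.436, -0.002], [0.436, -0.9, 0.001], [-0.001, -0.002, -1.0]]
force: [-0.1, 0.5, -0.2]
width: 0.998
```

```bash
python3 way.py .031 177.8 ; python3 wr.py w8.png; python3 -c "
from h import *
c=snap('scene','sc8.png');c=snap('side','sd8.png')"
```

```text
clock 8.975 tcp in bend [ 42.5 -96. ] z 0.2195 force [-0.1  0.5 -0.2] bendforce [-0.2  0.5] w 0.9979242258647535
177.8 [ 60. -75.] [ 0.092 -0.007  0.628]
8.975 [ 0.5232 -0.282   0.2195] [[0.9, 0.436, -0.002], [0.436, -0.9, 0.001], [-0.001, -0.002, -1.0]] 0.9979242258647535
```

View pics/w8.png

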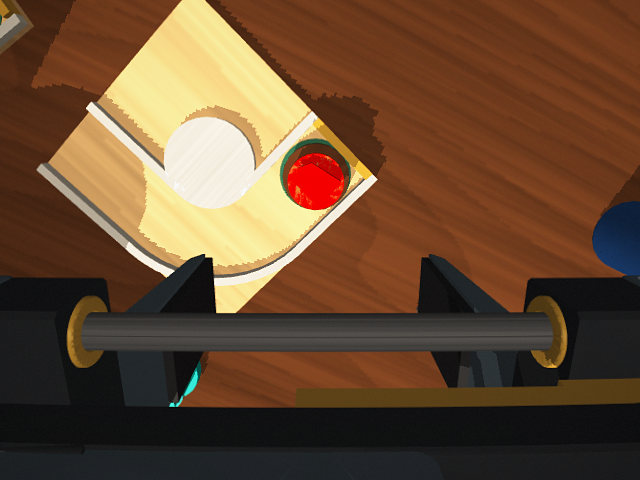

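View pics/sc8.png

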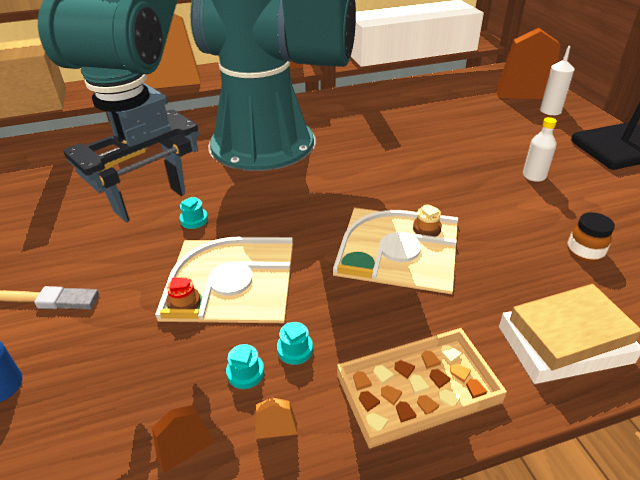

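```bash
python3 - <<'E'
from bend import *
d=np.load('wr.npy',allow_pickle=True).item();c,T,o=d['c'],d['T'],d['o']
w=onplane(c,316,181.5,.052,T)[:2]*1000; print(w,R.T@(w-t))
cv2.imwrite('pics/z8.png',cv2.resize(c['img'][90:240,250:400,::-1],None,fx=4,fy=4))
a=cv2.imread('pics/scene0.png').astype(int)[200:240,405:450];b=cv2.imread('pics/sc8.png').astype(int)[200:240,405:450];print('pale diff',abs(a-b).max())
E
```

```text
[ 546.57252824 -268.40836839] [ 60.08301218 -75.45886162]
pale diff 21
```

View pics/z8.png

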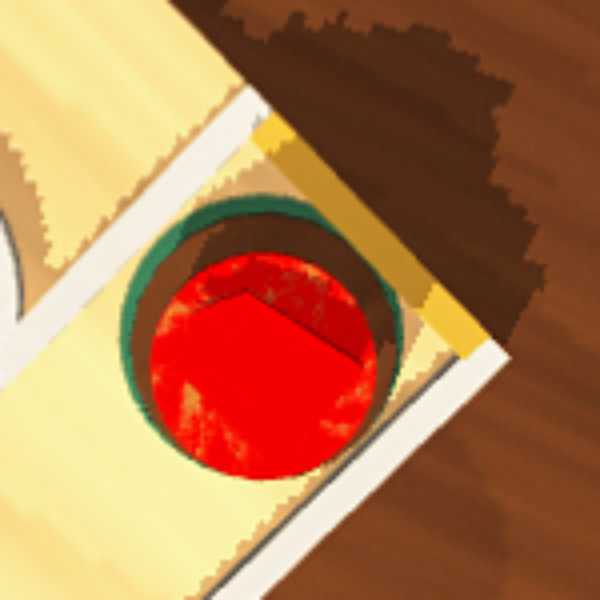

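The foot touches the brass stop, and the pedestal is centred on the green spot at (60.1, -75.5) mm. The pale pedestal looks unchanged and the arm is clear, so I'm handing in.

```bash
python3 -c "
from h import *
print(arm.close_job())"
```

```text
the job is handed in; nothing more can be done
None
```

The red pedestal is home against its brass stop and the job is handed in at about 9 s on the robot clock. No verdict is reported.

**What I did:** I located the track with the scene, side and wrist cameras; the wrist view agreed with the fitted frame to about 3 mm at worst. I gripped the oak stem at 12 N with the fingertips above the walls. I then slid it down the entry lane, round the bend and along the exit lane at constant height. At the stop I pushed until about 14 N of contact force built up, then opened the gripper and backed off.

**Last checks:**
- **Position:** the wrist view put the pedestal at (60.1, −75.5) mm in the bend's axes, against a target of (60, −75). It looked upright, with its foot against the stop.
- **Bend:** midway round, the tool stood at (−52, −53) mm in the same axes, well past the −35 mm limits.
- **Pale pedestal:** its part of the scene picture was essentially unchanged; the largest pixel difference was 21 of 255.
- **Arm:** it stood clear at z = 0.22 m with force near zero.
- **One small disagreement:** when contact was felt, the tool read x = 62.3 mm, about 2 mm past nominal. That is within the calibration error plus the give in the grip.

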